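# Seal the dry box with its wire bail

## Robot

A 6-joint arm with a two-finger parallel gripper is mounted at the origin on the work surface; the furniture and walls round the work are solid. World frame = base frame: x ahead of the robot, y to its left, z up, the work surface at z = 0. Lengths are in mm, angles in rad, forces in N, time in s.
With the tool pointing down it reaches from about 225 to 725 mm from the base axis. Payload 3.1 kg.
Tool frame: the origin (TCP) lies midway between the tips of the shut fingers; the grasp point (between the pads) lies 19 mm behind it; z points along the fingers, y is the line along which they close (so a half turn about z gives the same grasp; the last joint's range is limited). The gripper opens to 85 mm and grips with 20 to 120 N. Pads are 22 mm wide; open, the fingers measure 114 mm over their backs; the gripper's body (76 mm by 85 mm) begins 54 mm behind the grasp point. The pads swing forward as they close: fully open they stand 13 mm farther back than shut.
Start: joints at [1.045, 0.048, 0.099, 1.622, 0, 1.443], TCP at [203.386, 483.995, 231.312] pointing down, gripper open.
Joint ranges: [-2.91, 2.91], [-0.99, 1.94], [-1.21, 1.42], [-2.12, 2.29], [-1.49, 1.47], [-3.14, 3.14]. Speed limits (rad/s): [2.79, 2.79, 3.14, 3.14, 3.14, 3.14].

## Interface

Orientations are given as [roll, pitch, yaw] about the fixed x, y, z axes, in that order (R = Rz(yaw) Ry(pitch) Rx(roll)).
In Python, from plant import sense, eyes, job gives the robot as it stands.
- The arm moves only by the tool servo_tool, never from a script. Its argument "increments" is a list that holds one entry, the list of rows, each a list of 7 numbers: the shift along the tool's x, y, z in mm, then the turn, a rotation vector about the tool's x, y, z in degrees, then the finger opening in mm, from 0 to 85.4. A call has 1 to 12 rows; each row shifts and turns the commanded pose from where the row before left it, along the tool's axes as they then stand; what a row does not reach is not made up. A row lasts 1/12 s, in which the tool goes at most 41.7 mm and 7.16 degrees, less where a joint would pass 70% of its speed; a pose out of reach is approached as far as the arm can. A call with a gripper value outside its range is refused whole. The fingers move at their own pace and stop on an object; "squeeze" is the grip in N (left out, the last holds). Time passes only in rows, so rows that do not move let the fingers close. It gives the time, the measured TCP pose, the force, the opening and the grip force at its end, in the units of the state.
- sense(): the state, without advancing time (a new reading comes with each control period).
- eyes.capture(name): name is "scene" or "side" or "wrist"; returns the picture (400x640x3 uint8, red, green, blue); there is no depth.
- eyes.get_calibration(name): a dict with "mtx" (3x3 intrinsics, pixels), "R" (3x3) and "t" (3): a world point X has camera coordinates R X + t. Camera axes: x right, y down, z forward; pixel columns grow to the right and rows downward; lengths in mm; the calibration is good to about 2 mm. A picture is of the moment at which its call begins: read the wrist's pose just before it. get_calibration takes no time and is no camera call; for the wrist camera it gives the pose at the moment of the call.
- job.close_job(): hands the job in; it is judged then, once.
The state is a dict: "clock": time; "joint_positions": joint angles; "qvel": joint speeds; "joint_torque": joint torques, N m; "ee_pos": TCP position; "ee_rot": TCP orientation; "wrist_force": force on the tool from outside, world axes, zero at the start; "torque": the same for the moment, N m; "opening": finger opening in mm; "grasp_force": force on a finger pad.
Only numpy, scipy, OpenCV 4.12 (cv2) and the standard library are available. Lean on these libraries where they do the work, as an engineer would, in place of code of your own. Each camera call takes 0.05 s, during which the arm holds its last target. There are 200 camera calls.

## Task

Close the dry box that stands on the small two-tier rack: press its blue hinged lid down until the catch clicks, then take the wire bail by its orange tab and swing it up from the front and over the lid's black saddle until the wire drops into the groove behind the ridge and clamps the lid fully down. Let go, and do not disturb the bottles, the tape or the solder spool around it.

Things in the scene. Friction and masses are not known exactly. Their poses are not given: they have to be found in the camera images.
- stand: Fixed wooden two-tier rack with an open aluminium dry box built on it. Origin: underside, below the box's middle; x runs from the box's front (robot side) to its back, y left, z up. Lower board x -65 to 125 mm, y +-108, 12 thick. Box x -45 to 45, y +-60, rim at z = 88. Side panels (y = +-103) and back panel stand behind x = 63.
- shelf_edge (a point): Middle of the lower front edge of the rack's upper shelf: 25, 0, 225 mm in the stand's frame. Shelf board x 25 to 125 mm, y +-108, z 225 to 235, front lip up to z = 245. It overhangs the back half of the box: a gripper pointing straight down hits it; one tilted 25 to 45 degrees (fingers pointing to the stand's back and down) clears it.
- lid_hinge (a point): Middle of the lid's hinge line at the back of the box, fixed to the rack: 47, 0, 94 mm in the stand's frame; the hinge line runs along the stand's y.
- lid (a joint): Blue lid's angle, rad: 0 = fully down, positive = front edge lifted. Stays where left (1 N moves its front edge). Near 0.13 the tongue at its front meets a sprung catch and clicks past it at about 0.06 under 4 to 8 N at the front. Caught but not clamped, it springs back on its rubber seal to 0.02 to 0.045; only the bail holds it at 0.
- lid_press (a point): On the lid's top face in its middle plane, 78 mm from the hinge line, 14 mm behind the front edge; z square to the face. Lid plate 92 mm (hinge to front) x 124 wide x 8 thick, top face 4 mm above the hinge line when shut, flat beside and in front of the black saddle: press there, also to push the open lid shut from its outer (top) side.
- groove (a point): Floor of the groove in the black saddle on the lid, where the bail's wire ends up; moves with the lid. Saddle: 36 mm wide, 25 to 69 mm forward of the hinge line, up to 25 mm above the lid's top face; from the front: a 31 degree ramp, a cross ridge, 3.5 mm lower the groove, a second ridge.
- bail_pivot (a point): Middle of the bail's pivot line, fixed to the rack: 0, 0, 36 mm in the stand's frame; the bail swings about the stand's y.
- bail (a joint): Wire bail's angle, rad: 0 = straight up, negative = leaning to the front. Stays where left (1 N at the tab moves it). With the lid caught its wire meets the saddle's ramp at about -0.2, must be pushed over the ridge at 0 (about 10 N at the tab) and drops into the groove at +0.06 to +0.12; hard stop at 0.17.
- bail_tab (a point): Grip point in the bail's orange tab, 124 mm from the pivot line; z points outwards from the pivot, y along the stand's y. Tab: flat, 36 mm wide (along y), 8 thick, 94 to 138 mm from the pivot. The cross wire, 6 mm thick and 136 wide, lies 86 mm from the pivot; it rides up to 8 mm outwards in the tab's slot on a spring; the tab keeps its radius. Grip it across its width; it turns between the pads.
- flux_bottle: Amber bottle with black cap, 34 mm diameter, 70 mm tall, standing on the upper shelf; origin at its underside. Leave alone.
- tape_roll: Roll of amber tape, 59 mm diameter, 19 mm high, lying on the upper shelf; origin at its underside. Leave alone.
- wash_bottle: White squeeze bottle with blue nozzle, 57 mm diameter, 138 mm tall, standing on the bench left of the rack; origin at its underside. Leave alone.
- solder_spool: Spool of solder, 53 mm diameter, 34 mm high, standing on the bench right of the rack; origin at its underside. Leave alone.

How it is judged:
By the outcome, as a careful person would: the job done as asked, in the order asked, and still so for the second after the job is handed in, with the robot touching nothing.
It also fails if it takes over 48 s, if anything falls off the work surface, if the arm or the gripper's body presses on something with over 40 N, if the wrist force passes 120 N, or if a joint passes its speed limit or range.

## Working session

There is one attempt and no reset: what is moved stays moved. The work goes in short steps, Python scripts to look and compute and a tool call to move; the robot and the scene stay as the last step left them, time stands still between calls to the robot, and variables do not carry over. Pictures are saved under pics/ and viewed, at most 10 in all, crops included, and the job is handed in when it is done.

Besides the shell and the picture viewer there is one more tool, called as name([rows], argument=value, ...), one row to a line, values as JSON. servo_tool: Moves the arm, as the interface text tells. Its arguments: {"type":"object","properties":{"increments":{"type":"array","items":{"type":"array","items":{"type":"array","items":{"type":"number"}}}},"squeeze":{"type":"number"}},"required":["increments"]}

```bash
mkdir -p pics; ls; python3 - <<'E'
from plant import sense, eyes
import cv2,numpy as np
s=sense();print(s)
for n in("scene","side"):
    cv2.imwrite(f"pics/{n}0.png",eyes.capture(n)[:,:,::-1]);print(n,eyes.get_calibration(n))
E
```

```text
pics
{'clock': 0.0, 'joint_positions': array([1.04521551e+00, 4.87305438e-02, 9.76042066e-02, 1.62199892e+00,
       2.54666740e-05, 1.44299282e+00]), 'qvel': array([ 0.0009514 ,  0.00018226, -0.00071154,  0.00190533, -0.00087404,
       -0.00014935]), 'joint_torque': array([ 3.07969840e-04, -3.38780630e+01,  3.20015788e+01,  2.01043457e-02,
        7.94233586e-06, -1.43298120e-07]), 'ee_pos': array([203.06875828, 483.47944832, 230.13086432]), 'ee_rot': array([-3.13928596e+00, -3.22095105e-04,  2.74381494e+00]), 'wrist_force': array([ 0.93909194, -0.1828102 , -0.58458969]), 'torque': array([ 0.00183496, -0.00412988, -0.01704276]), 'grasp_force': 0.0, 'opening': 85.0251776712437}
scene {'mtx': array([[441.79266778,   0.        , 313.59480671],
       [  0.        , 441.79266778, 199.85828886],
       [  0.        ,   0.        ,   1.        ]]), 'R': array([[ 0.74795464, -0.66372231, -0.00604592],
       [-0.3595081 , -0.39744235, -0.84427099],
       [ 0.55795859,  0.63364996, -0.53588239]]), 't': array([-191.02174577,  475.82587263,  451.79660826])}
side {'mtx': array([[480.95835998,   0.        , 321.88486044],
       [  0.        , 480.95835998, 204.7284571 ],
       [  0.        ,   0.        ,   1.        ]]), 'R': array([[-0.86165571, -0.50747487, -0.00432277],
       [-0.24105488,  0.41675975, -0.87647239],
       [ 0.44658927, -0.75417542, -0.48143271]]), 't': array([ 687.8152453 ,  122.42775873, 1174.39699171])}
```

View pics/scene0.png

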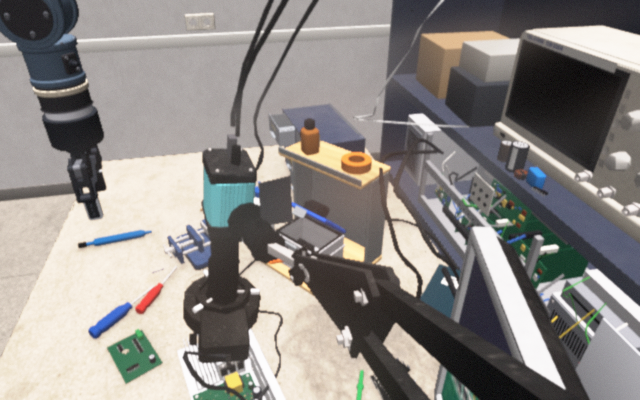

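View pics/side0.png

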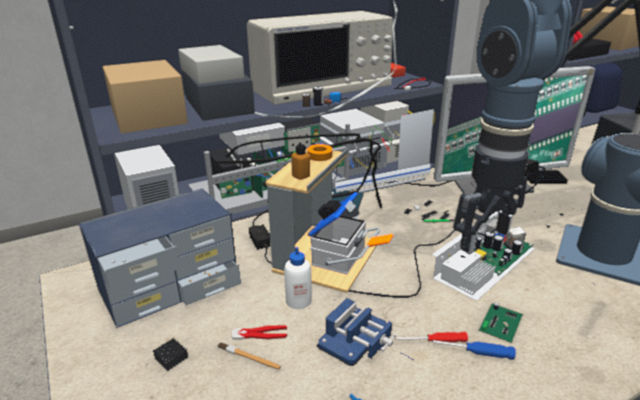

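The scene view shows the rack at about (330,200). The side view shows the open blue lid at (335,215), the bail's orange tab at (380,240) and the white wash bottle at (298,280). I'll zoom in on both to find the corners.

```bash
python3 - <<'E'
import cv2,numpy as np
a=cv2.imread("pics/scene0.png")[115:285,230:410];b=cv2.imread("pics/side0.png")[140:310,250:430]
r=lambda i:cv2.resize(i,(400,378*1),interpolation=cv2.INTER_CUBIC)
cv2.imwrite("pics/z0.png",np.hstack([cv2.resize(a,None,fx=2.22,fy=3.5,interpolation=2),cv2.resize(b,None,fx=2.22,fy=3.5,interpolation=2)]))
E
```

```text
(no output)
```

View pics/z0.png

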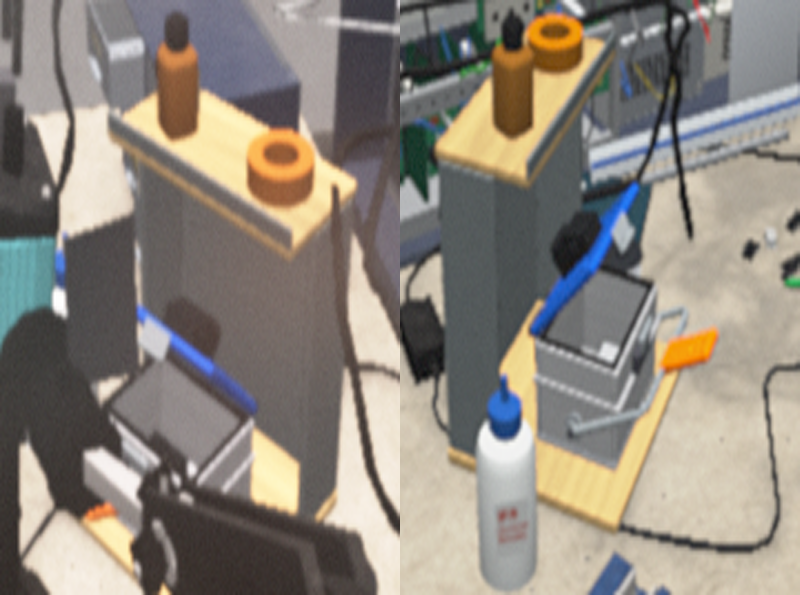

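```bash
cat > h.py <<'E'
import numpy as np,cv2
from scipy.optimize import least_squares
def proj(c,X): 
    p=(c["R"]@np.atleast_2d(X).T).T+c["t"]; p=p@c["mtx"].T; return p[:,:2]/p[:,2:]
def ray(c,uv):
    d=c["R"].T@np.linalg.inv(c["mtx"])@np.array([*uv,1.]); return -c["R"].T@c["t"],d
def onplane(c,uv,p0,n):
    C,d=ray(c,uv); return C+d*((p0-C)@n)/(d@n)
def T(q,X):
    X=np.atleast_2d(X);cs,sn=np.cos(q[2]),np.sin(q[2]); R=np.array([[cs,-sn,0],[sn,cs,0],[0,0,1]]); return X@R.T+np.array([q[0],q[1],0])
def Ti(q,X):
    cs,sn=np.cos(q[2]),np.sin(q[2]); R=np.array([[cs,-sn,0],[sn,cs,0],[0,0,1]]); return (np.atleast_2d(X)-np.array([q[0],q[1],0]))@R
E
python3 - <<'E'
from h import *
from plant import eyes
S=eyes.get_calibration("scene");D=eyes.get_calibration("side")
f=lambda p,ox,oy,x0:(x0+(p[0]-ox)/2.22,oy+p[1]/3.5)
sc=[((112,118),(25,108,245)),((292,235),(25,-108,245)),((357,182),(125,-108,235)),((338,490),(125,-108,12)),((253,418),(45,-60,88)),((140,358),(45,60,88)),((108,410),(-45,60,88))]
sd=[((527,160),(25,108,245)),((614,32),(25,-108,245)),((437,150),(125,108,235)),((617,518),(-65,108,12)),((450,452),(125,108,12)),((537,340),(45,60,88)),((655,282),(-45,-60,88)),((632,362),(-45,60,88))]
def res(q): return np.vstack([proj(S,T(q,[w for _,w in sc]))-[f(p,0,115,230) for p,_ in sc],proj(D,T(q,[w for _,w in sd]))-[f(p,400,140,250) for p,_ in sd]])
r=least_squares(lambda q:res(q).ravel(),[450,150,0.3],loss="soft_l1")
print(r.x);print(res(r.x).round(1).tolist())
q=r.x
im=cv2.imread("pics/side0.png");h=cv2.cvtColor(im,cv2.COLOR_BGR2HSV)
m=cv2.inRange(h,(5,180,150),(20,255,255));m[:225]=0;m[260:]=0;m[:,:365]=0;m[:,400:]=0
v=np.argwhere(m)[:,::-1];c=v.mean(0);print(len(v),c,v.min(0),v.max(0))
n=T([0,0,q[2]],[0,1,0])[0]
for y in(0,):print("tab",Ti(q,onplane(D,c,T(q,[0,0,0])[0],n)))
for p in((636,186),(606,186)):
  print("lid front corner L/R", [Ti(q,onplane(D,f(p,400,140,250),T(q,[0,y,0])[0],n)).round() for y in(62,-62)])
E
```

```text
[5.46509120e+02 3.42019232e+02 1.20413583e-01]
[[-2.9, -2.5], [0.1, -2.0], [0.9, -1.7], [0.6, -1.0], [0.8, -0.0], [9.4, -4.1], [-5.1, -0.9], [2.8, -0.1], [1.9, -1.1], [-0.0, -1.4], [1.6, 0.9], [-0.1, -0.9], [0.3, 0.4], [2.3, 0.1], [-5.2, 2.9]]
165 [379.85454545 239.81212121] [368 234] [392 245]
tab [[-9.60604693e+01 -2.46583290e-14  8.22786222e+01]]
lid front corner L/R [array([[-58.,  62., 223.]]), array([[-15., -62., 155.]])]
lid front corner L/R [array([[-28.,  62., 217.]]), array([[ 19., -62., 148.]])]
```

```bash
python3 - <<'E'
from h import *
from plant import eyes
S=eyes.get_calibration("scene");D=eyes.get_calibration("side")
q=[546.5,342,.12]
for a in (.6,.8,1.,1.2,1.4,1.6):
  P=[(47-92*np.cos(a)+t*np.sin(a)*1,y,94+92*np.sin(a)+t*np.cos(a)) for t in(-4,4) for y in(62,-62)]
  g=lambda p,ox,oy,x0:(np.c_[(p[:,0]-x0)*2.22+ox,(p[:,1]-oy)*3.5]).round().tolist()
  print(a,g(proj(S,T(q,P)),0,115,230),g(proj(D,T(q,P)),400,140,250))
E
```

```text
0.6 [[103.0, 320.0], [204.0, 402.0], [106.0, 308.0], [207.0, 389.0]] [[608.0, 294.0], [650.0, 207.0], [603.0, 284.0], [647.0, 197.0]]
0.8 [[110.0, 292.0], [212.0, 372.0], [115.0, 280.0], [217.0, 359.0]] [[597.0, 270.0], [641.0, 184.0], [592.0, 260.0], [636.0, 175.0]]
1.0 [[120.0, 265.0], [223.0, 342.0], [125.0, 254.0], [228.0, 331.0]] [[584.0, 249.0], [629.0, 165.0], [577.0, 240.0], [623.0, 157.0]]
1.2 [[132.0, 242.0], [235.0, 316.0], [137.0, 233.0], [240.0, 306.0]] [[569.0, 231.0], [615.0, 148.0], [561.0, 224.0], [608.0, 143.0]]
1.4 [[145.0, 222.0], [248.0, 295.0], [150.0, 215.0], [253.0, 287.0]] [[552.0, 217.0], [599.0, 136.0], [544.0, 213.0], [593.0, 132.0]]
1.6 [[158.0, 208.0], [261.0, 279.0], [164.0, 204.0], [266.0, 273.0]] [[535.0, 209.0], [584.0, 129.0], [527.0, 206.0], [577.0, 127.0]]
```

```bash
cat >> h.py <<'E'
from scipy.spatial.transform import Rotation as Ro
def tool(q,tilt,t0=0):  # tool z = +x_stand*sin + down ; tool y = stand y sign
    t=np.radians(tilt); z=np.array([np.sin(t),0,-np.cos(t)]); y=np.array([0,1.,0]); x=np.cross(y,z)
    return Ro.from_euler('z',q[2]).as_matrix()@np.c_[x,y,z]
def go(q,p,tilt,s):
    Rc=Ro.from_euler('xyz',s["ee_rot"]).as_matrix(); P=T(q,p)[0]
    d=Rc.T@(P-s["ee_pos"]); w=Ro.from_matrix(Rc.T@tool(q,tilt)).as_rotvec(degrees=True)
    print("world",P.round(1),"tool shift",d.round(1),"rot",w.round(2))
    return d,w
def state(q,s):
    Rc=Ro.from_euler('xyz',s["ee_rot"]).as_matrix(); z=Ti([0,0,q[2]],Rc[:,2])[0];y=Ti([0,0,q[2]],Rc[:,1])[0]
    print("t",round(s["clock"],2),"tcp stand",Ti(q,s["ee_pos"])[0].round(1),"tilt",np.degrees(np.arctan2(z[0],-z[2])).round(1),"z",z.round(2),"y",y.round(2),"F",Ti([0,0,q[2]],s["wrist_force"])[0].round(1),"open",round(s["opening"],1),"grip",round(s["grasp_force"],1),"q",s["joint_positions"].round(2))
E
python3 - <<'E'
from h import *
from plant import eyes,sense
q=[546.5,342,.12];s=sense();c=eyes.get_calibration("wrist")
Rc=Ro.from_euler('xyz',s["ee_rot"]).as_matrix();C=-c["R"].T@c["t"]
print("cam in tool",Rc.T@(C-s["ee_pos"]),"axis",Rc.T@c["R"][2],c["mtx"][0,0])
state(q,s);go(q,(-90,0,260),20,s)
E
```

```text
cam in tool [  69.57472188   -1.00101592 -142.59730421] axis [-2.71797408e-01  2.47182753e-04  9.62354460e-01] 283.33137977001644
t 0.1 tcp stand [-324.   181.6  230.2] tilt -0.1 z [-0. -0. -1.] y [ 0.49  0.87 -0.  ] F [ 0.5  0.1 -0.1] open 85.6 grip 0.0 q [1.05 0.05 0.1  1.62 0.   1.44]
world [457.1 331.2 260. ] tool shift [-293.2  -42.1  -29.8] rot [ -5.29 -19.6  -29.34]
```

servo_tool([
  [[-36,-5,-4,0,0,0,0],[-36,-5,-4,0,0,0,0],[-36,-5,-4,0,0,0,0],[-36,-5,-4,0,0,0,0],[-36,-5,-4,0,0,0,0],[-36,-5,-4,0,0,0,0],[-36,-5,-4,0,0,0,0],[-36,-5,-4,0,0,0,0]],
])

```text
clock: 0.77
ee_pos: [454.5, 334.2, 262.9]
ee_rot: [-3.141, -0.001, 2.744]
wrist_force: [0.1, 0.6, 0.3]
opening: -0.2
grasp_force: 0.0
```

servo_tool([
  [[0,0,0,-0.9,-3.3,-4.9,0],[0,0,0,-0.9,-3.3,-4.9,0],[0,0,0,-0.9,-3.3,-4.9,0],[0,0,0,-0.9,-3.3,-4.9,0],[0,0,0,-0.9,-3.3,-4.9,0],[0,0,0,-0.9,-3.3,-4.9,0],[0,0,0,0,0,0,0],[0,0,0,0,0,0,0]],
])

```text
clock: 1.43
ee_pos: [452.2, 335.1, 262.2]
ee_rot: [3.139, 0.352, -3.023]
wrist_force: [0.4, -0.5, 0.2]
opening: 0.1
grasp_force: 0.0
```

```bash
python3 - <<'E'
from h import *
from plant import eyes,sense
import pickle
q=[546.5,342,.12];s=sense();c=eyes.get_calibration("wrist")
im=eyes.capture("wrist")[:,:,::-1];pickle.dump((c,im),open("w1.pkl","wb"))
cv2.imwrite("pics/w1.png",im)
state(q,s);go(q,(-90,0,260),20,s)
E
```

```text
t 1.43 tcp stand [-94.5   4.4 262.2] tilt 20.2 z [ 0.34  0.   -0.94] y [0. 1. 0.] F [ 0.4 -0.5  0.2] open 0.1 grip 0.0 q [ 0.61 -0.18 -0.11  1.33 -0.16  0.46]
world [457.1 331.2 260. ] tool shift [-3.5 -4.4  3.6] rot [ 0.12  0.15 -0.06]
```

View pics/w1.png

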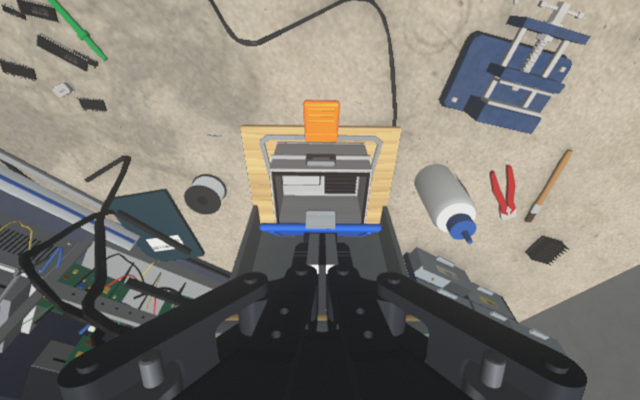

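The wrist view shows the rack head on. The board's front corners are at (242,127) and (401,127), the orange tab at (321,120), the lid's blue front edge runs from (260,230) to (381,230), and the bail arms stand on either side of the box. Next I'll refine the pose and the joint angles.

```bash
python3 - <<'E'
from h import *
import pickle
from plant import eyes
c,im=pickle.load(open("w1.pkl","rb"));S=eyes.get_calibration("scene");D=eyes.get_calibration("side")
A=onplane(c,(401,127),np.array([0,0,12.]),np.array([0,0,1.]));B=onplane(c,(242,127),np.array([0,0,12.]),np.array([0,0,1.]))
print(A,B,np.linalg.norm(A-B))
f=lambda p,ox,oy,x0:(x0+(p[0]-ox)/2.22,oy+p[1]/3.5)
W=[((401,127),(-65,108,12)),((242,127),(-65,-108,12))]
sc=[((112,118),(25,108,245)),((292,235),(25,-108,245)),((357,182),(125,-108,235)),((338,490),(125,-108,12)),((253,418),(45,-60,88))]
sd=[((527,160),(25,108,245)),((614,32),(25,-108,245)),((437,150),(125,108,235)),((617,518),(-65,108,12)),((450,452),(125,108,12)),((655,282),(-45,-60,88))]
def res(q): return np.vstack([1.5*(proj(c,T(q,[w for _,w in W]))-[p for p,_ in W]),proj(S,T(q,[w for _,w in sc]))-[f(p,0,115,230) for p,_ in sc],proj(D,T(q,[w for _,w in sd]))-[f(p,400,140,250) for p,_ in sd]])
r=least_squares(lambda q:res(q).ravel(),[546,342,0.12],loss="soft_l1");q=r.x
print(q,res(q).round(1).tolist())
h=cv2.cvtColor(im,cv2.COLOR_BGR2HSV)
m=cv2.inRange(h,(5,180,150),(20,255,255));m[:,:290]=0;m[:,350:]=0;m[150:]=0
v=np.argwhere(m)[:,::-1];print("tab",len(v),v.mean(0),v.min(0),v.max(0))
for a in(-1.3,-1.2,-1.1,-1.):
  u=np.array([np.sin(a),0,np.cos(a)]);print(a,proj(c,T(q,[np.array([0,y,36])+u*r_ for r_ in(94,138) for y in(18,-18)])).round().tolist(), "side ctr",proj(D,T(q,np.array([0,0,36])+u*116)).round(1))
m=cv2.inRange(h,(105,150,80),(120,255,255));m[:200]=0;m[250:]=0;m[:,:250]=0;m[:,390:]=0
v=np.argwhere(m)[:,::-1];print("lid",len(v),v.mean(0),v.min(0),v.max(0))
for a in(.6,.7,.8,.9,1.):
  print(a,proj(c,T(q,[(47-92*np.cos(a)+t*np.sin(a),y,94+92*np.sin(a)+t*np.cos(a)) for t in(-4,4) for y in(62,-62)])).round().tolist())
E
```

```text
[467.75319047 442.89960675  12.        ] [492.82057086 233.4702684   12.        ] 210.92420752824486
[5.46011418e+02 3.43713674e+02 1.12247645e-01] [[0.4, 1.8], [-5.0, 0.2], [-3.3, -2.8], [-1.0, -2.0], [0.2, -1.6], [0.0, -0.9], [0.0, -0.1], [2.2, 0.1], [2.2, -0.8], [-0.5, -1.3], [0.9, 1.4], [-0.5, -0.8], [2.3, 0.5]]
tab 1034 [320.66344294 122.55802708] [304 101] [338 140]
-1.3 [[336.0, 123.0], [304.0, 123.0], [338.0, 87.0], [302.0, 86.0]] side ctr [[385.9 247.6]]
-1.2 [[336.0, 128.0], [304.0, 128.0], [338.0, 95.0], [302.0, 94.0]] side ctr [[384.7 243.2]]
-1.1 [[336.0, 135.0], [304.0, 134.0], [339.0, 105.0], [301.0, 104.0]] side ctr [[382.9 238.7]]
-1.0 [[337.0, 142.0], [303.0, 142.0], [339.0, 116.0], [301.0, 116.0]] side ctr [[380.7 234.4]]
lid 1010 [320.05841584 228.99405941] [260 224] [380 235]
0.6 [[380.0, 208.0], [259.0, 208.0], [381.0, 216.0], [258.0, 215.0]]
0.7 [[381.0, 217.0], [258.0, 216.0], [381.0, 225.0], [258.0, 224.0]]
0.8 [[381.0, 226.0], [258.0, 225.0], [381.0, 234.0], [258.0, 233.0]]
0.9 [[381.0, 235.0], [258.0, 235.0], [381.0, 243.0], [257.0, 243.0]]
1.0 [[381.0, 244.0], [257.0, 244.0], [381.0, 252.0], [257.0, 252.0]]
```

```bash
echo 'q=[546,343.5,.116]' >> h.py; python3 - <<'E'
from h import *
from plant import sense
s=sense();state(q,s);d,w=go(q,(-10,0,185),20,s)
R=tool(q,20);P=[(-10,0,185)]+[(47-84*np.cos(a)+4*np.sin(a),0,94+84*np.sin(a)+4*np.cos(a)) for a in(.8,.6,.4,.2,.12)]
P=T(q,P)
for i in range(len(P)-1):print((R.T@(P[i+1]-P[i])).round(1))
E
```

```text
t 1.48 tcp stand [-93.1   2.8 263.1] tilt 20.2 z [ 0.35  0.   -0.94] y [-0.  1.  0.] F [ 0.2  0.6 -0.2] open 0.1 grip 0.0 q [ 0.61 -0.18 -0.1   1.33 -0.16  0.46]
world [536.1 342.3 185. ] tool shift [-51.   -3.3 102. ] rot [0.22 0.23 0.13]
[ 8.3 -0.  26.7]
[14.9  0.   7.7]
[13.1 -0.  10.5]
[10.8  0.  12.9]
[3.6 0.  5.7]
```

servo_tool([
  [[-12.7,-0.8,25.5,0,0,0,0],[-12.7,-0.8,25.5,0,0,0,0],[-12.7,-0.8,25.5,0,0,0,0],[-12.7,-0.8,25.5,0,0,0,0],[0,0,0,0,0,0,0],[4,0,13,0,0,0,0],[4,0,13,0,0,0,0],[7.5,0,4,0,0,0,0],[7.5,0,4,0,0,0,0],[6.5,0,5,0,0,0,0],[6.5,0,5,0,0,0,0],[0,0,0,0,0,0,0]],
])

```text
clock: 2.48
ee_pos: [515.8, 340.2, 129.9]
ee_rot: [3.14, 0.351, -3.02]
wrist_force: [-0.3, -0.4, -0.1]
opening: 0.1
grasp_force: 0.0
```

```bash
python3 - <<'E'
from h import *
from plant import eyes,sense
s=sense();state(q,s)
im=eyes.capture("side")[140:290,260:430,::-1]
cv2.imwrite("pics/s1.png",cv2.resize(im,None,fx=4,fy=4,interpolation=2))
E
```

```text
t 2.48 tcp stand [-30.4   0.2 129.9] tilt 20.1 z [ 0.34  0.   -0.94] y [-0.01  1.    0.  ] F [-0.3 -0.3 -0.1] open 0.1 grip 0.0 q [ 0.55 -0.04 -0.24  1.05 -0.14  0.4 ]
```

View pics/s1.png

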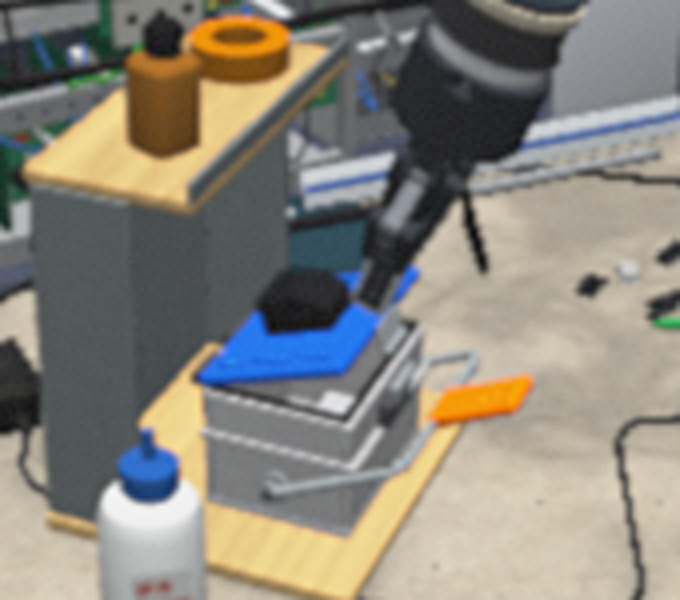

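The lid follows the finger down to about 0.4 rad, and nothing else has moved. I'll carry on to the catch.

servo_tool([
  [[5.4,0,6.4,0,0,0,0],[5.4,0,6.4,0,0,0,0],[3.6,0,5.7,0,0,0,0],[0.5,0,1.9,0,0,0,0],[0.5,0,1.9,0,0,0,0],[0,0,0,0,0,0,0]],
])

```text
clock: 3.03
ee_pos: [510.5, 339.4, 104.0]
ee_rot: [3.14, 0.352, -3.021]
wrist_force: [0.4, 0.4, -0.5]
opening: -0.1
grasp_force: 0.0
```

```bash
python3 - <<'E'
from h import *
from plant import eyes,sense
s=sense();state(q,s)
E
```

```text
t 3.03 tcp stand [-35.8   0.  104. ] tilt 20.2 z [ 0.35  0.   -0.94] y [-0.01  1.    0.  ] F [ 0.4  0.4 -0.5] open -0.1 grip 0.0 q [ 0.55 -0.04 -0.3   0.99 -0.14  0.41]
```

servo_tool([
  [[0.3,0,1.9,0,0,0,0],[0.3,0,1.9,0,0,0,0],[0,0,0,0,0,0,0]],
])

```text
clock: 3.28
ee_pos: [511.9, 339.8, 101.3]
ee_rot: [3.139, 0.354, -3.021]
wrist_force: [0.3, 0.4, 0.7]
opening: 0.1
grasp_force: 0.3
```

servo_tool([
  [[0.3,0,1.5,0,0,0,0],[0.3,0,1.5,0,0,0,0],[0,0,0,0,0,0,0]],
])

```text
clock: 3.53
ee_pos: [512.6, 340.1, 100.4]
ee_rot: [3.139, 0.356, -3.021]
wrist_force: [-4.2, -1.0, 6.3]
opening: -0.2
grasp_force: 3.2
```

servo_tool([
  [[2.0,0,0,0,0,0,0],[1.5,0,1.0,0,0,0,0],[0,0,0,0,0,0,0]],
])

```text
clock: 3.78
ee_pos: [512.5, 340.2, 100.4]
ee_rot: [3.138, 0.362, -3.023]
wrist_force: [0.5, -1.8, 7.3]
opening: 0.3
grasp_force: 3.7
```

servo_tool([
  [[0.8,0,1.5,0,0,0,0],[0.8,0,1.5,0,0,0,0],[0,0,0,0,0,0,0]],
])

```text
clock: 4.03
ee_pos: [512.7, 340.3, 99.9]
ee_rot: [3.138, 0.365, -3.023]
wrist_force: [-4.8, -4.4, 15.7]
opening: 0.3
grasp_force: 8.3
```

servo_tool([
  [[0.8,0,1.5,0,0,0,0],[0.8,0,1.5,0,0,0,0],[0,0,0,0,0,0,0]],
])

```text
clock: 4.28
ee_pos: [512.8, 340.4, 99.5]
ee_rot: [3.138, 0.367, -3.023]
wrist_force: [-12.2, -7.0, 26.2]
opening: -0.2
grasp_force: 13.2
```

```bash
python3 - <<'E'
from h import *
from plant import eyes,sense
import pickle
s=sense();state(q,s)
c=eyes.get_calibration("wrist");w=eyes.capture("wrist")[:,:,::-1]
D=eyes.get_calibration("side");im=eyes.capture("side")[:,:,::-1]
pickle.dump((c,w,D,im),open("p2.pkl","wb"))
a=cv2.resize(im[190:280,295:395],(450,600),interpolation=2);b=cv2.resize(w[100:290,240:400],(350,600),interpolation=2)
cv2.imwrite("pics/s2.png",np.hstack([a,b]))
for al in(0,.05,.13):
  print(al,proj(D,T(q,[(47-92*np.cos(al)+4*np.sin(al),62,94+92*np.sin(al)+4*np.cos(al)),(47-92*np.cos(al)-4*np.sin(al),62,94+92*np.sin(al)-4*np.cos(al))])).round(1).tolist())
E
```

```text
t 4.28 tcp stand [-33.4   0.7  99.5] tilt 21.0 z [ 0.36  0.   -0.93] y [-0.  1.  0.] F [-13.   -5.6  26.2] open -0.2 grip 13.2 q [ 0.55 -0.05 -0.31  0.97 -0.15  0.41]
0 [[348.9, 243.4], [348.8, 246.4]]
0.05 [[348.8, 241.6], [348.9, 244.7]]
0.13 [[348.4, 238.6], [348.8, 241.8]]
```

View pics/s2.png

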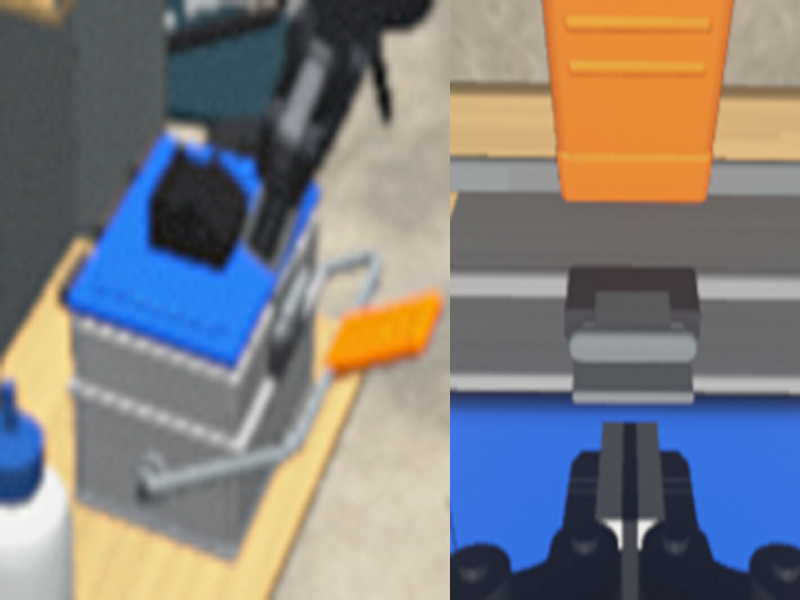

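The lid is fully down: its front-left corner is at side pixel (348,245.5), which matches angle 0. The tab stands free in front. I'll lift off, check that the lid is caught, and turn the tool for the tab.

servo_tool([
  [[0,0,-12,0,0,0,0],[0,0,-20,0,0,0,0],[0,0,-20,0,0,0,0],[0,0,-20,0,0,0,0],[0,0,0,0,-6.4,0,60],[0,0,0,0,-6.4,0,60],[0,0,0,0,-6.4,0,60],[0,0,0,0,0,0,60]],
])

```text
clock: 5.05
ee_pos: [474.0, 330.7, 140.9]
ee_rot: [-3.13, 0.671, -3.01]
wrist_force: [-2.5, -2.3, -8.7]
opening: 48.2
grasp_force: 0.0
```

```bash
python3 - <<'E'
from h import *
from plant import eyes,sense
import pickle
s=sense();state(q,s)
D=eyes.get_calibration("side");im=eyes.capture("side")[:,:,::-1]
old=pickle.load(open("p2.pkl","rb"))[3]
for n,i in(("pressed",old),("free",im)):
  h=cv2.cvtColor(i,cv2.COLOR_BGR2HSV);m=cv2.inRange(h,(105,150,80),(120,255,255))
  # bottom edge of blue near front-left corner, per column (subpixel by blueness)
  b=i[:,:,0].astype(float)-i[:,:,2]
  print(n,[round(float(np.interp(60,b[250:236:-1,x],np.arange(250,236,-1))),2) for x in range(338,348)], [int(np.max(np.where(m[225:255,x])[0])+225) for x in range(338,348)])
print(proj(D,T(q,[(47-92*np.cos(al),62,94+92*np.sin(al)-4) for al in (0,.03,.13)])).round(1).tolist())
a=np.array([-1.1]);u=np.array([-.891,0,.454]);g=np.array([0,0,36])+124*u;z=np.array([np.sin(np.radians(40)),0,-np.cos(np.radians(40))])
go(q,g+19*z-60*z,40,s);go(q,g+19*z,40,s)
E
```

```text
t 5.05 tcp stand [-73.   -4.4 140.9] tilt 38.5 z [ 0.62 -0.   -0.78] y [-0.01  1.   -0.01] F [-2.7 -2.  -8.7] open 48.2 grip 0.0 q [ 0.67 -0.39 -0.64  0.73 -0.34  0.44]
pressed [242.91, 243.16, 243.44, 243.71, 243.9, 244.14, 244.44, 244.74, 244.8, 244.4] [242, 242, 242, 243, 243, 243, 243, 244, 244, 243]
free [242.55, 242.7, 242.86, 243.22, 243.49, 243.65, 243.8, 244.11, 244.21, 243.65] [242, 242, 242, 242, 243, 243, 243, 243, 243, 243]
[[348.8, 246.4], [348.8, 245.4], [348.6, 241.8]]
world [410.1 327.7 123.7] tool shift [ 60.6   5.1 -26.2] rot [-0.11 -1.53  0.7 ]
world [448.4 332.1  77.7] tool shift [59.   5.2 33.7] rot [-0.11 -1.53  0.7 ]
```

servo_tool([
  [[0,0,0,0,0,0,60],[0,0,0,0,0,0,60]],
])

```text
clock: 5.27
ee_pos: [486.5, 337.9, 161.8]
ee_rot: [3.134, 0.694, -3.026]
wrist_force: [-0.1, -0.2, 1.1]
opening: 60.2
grasp_force: 0.0
```

```bash
cat > g.py <<'E'
from h import *
from plant import eyes,sense
import sys
def tgt(b,tilt,back,rad=124): # bail angle, tilt, TCP backed off
    t=np.radians(tilt);z=np.array([np.sin(t),0,-np.cos(t)]);return np.array([rad*np.sin(b),0,36+rad*np.cos(b)])+(19-back)*z
E
python3 - <<'E'
from g import *
s=sense();state(q,s);go(q,tgt(-1.1,40,60),40,s)
E
```

```text
t 5.27 tcp stand [-59.7   1.4 161.8] tilt 39.8 z [ 0.64  0.01 -0.77] y [-0.    1.    0.01] F [-0.1 -0.2  1.1] open 60.2 grip 0.0 q [ 0.67 -0.38 -0.6   0.73 -0.34  0.44]
world [410.1 327.7 123.7] tool shift [ 83.7  -1.2 -20. ] rot [ 0.43 -0.21 -0.02]
```

servo_tool([
  [[14,-0.2,-3.3,0,0,0,60],[14,-0.2,-3.3,0,0,0,60],[14,-0.2,-3.3,0,0,0,60],[14,-0.2,-3.3,0,0,0,60],[14,-0.2,-3.3,0,0,0,60],[14,-0.2,-3.3,0,0,0,60],[0,0,0,0,0,0,60],[0,0,0,0,0,0,60]],
])

```text
clock: 5.93
ee_pos: [409.5, 327.8, 123.5]
ee_rot: [3.134, 0.694, -3.026]
wrist_force: [-0.7, -0.1, 0.9]
opening: 60.2
grasp_force: 0.0
```

```bash
python3 - <<'E'
from g import *
s=sense();state(q,s);go(q,tgt(-1.1,40,0),40,s)
c=eyes.get_calibration("wrist");im=eyes.capture("wrist")[:,:,::-1]
h=cv2.cvtColor(im,cv2.COLOR_BGR2HSV)
m=cv2.inRange(h,(5,180,150),(20,255,255));v=np.argwhere(m)[:,::-1];print("tab",len(v),v.mean(0),v.min(0),v.max(0))
for a in(-1.15,-1.1,-1.05):
  u=np.array([np.sin(a),0,np.cos(a)]);print(a,proj(c,T(q,[np.array([0,y,36])+u*r_ for r_ in(94,138) for y in(18,-18)])).round().tolist())
cv2.imwrite("pics/w2.png",im)
E
```

```text
t 5.93 tcp stand [-137.4    0.2  123.5] tilt 39.8 z [ 0.64  0.01 -0.77] y [-0.    1.    0.01] F [-0.7  0.   0.9] open 60.2 grip 0.0 q [ 0.78 -0.53 -0.77  0.75 -0.4   0.54]
world [448.4 332.1  77.7] tool shift [-0.8 -0.7 60.2] rot [ 0.44 -0.25  0.  ]
tab 526 [324.52091255 221.39543726] [298 215] [350 228]
-1.15 [[344.0, 220.0], [299.0, 220.0], [349.0, 213.0], [294.0, 213.0]]
-1.1 [[344.0, 226.0], [299.0, 226.0], [350.0, 223.0], [294.0, 223.0]]
-1.05 [[344.0, 232.0], [299.0, 232.0], [350.0, 234.0], [294.0, 234.0]]
```

View pics/w2.png

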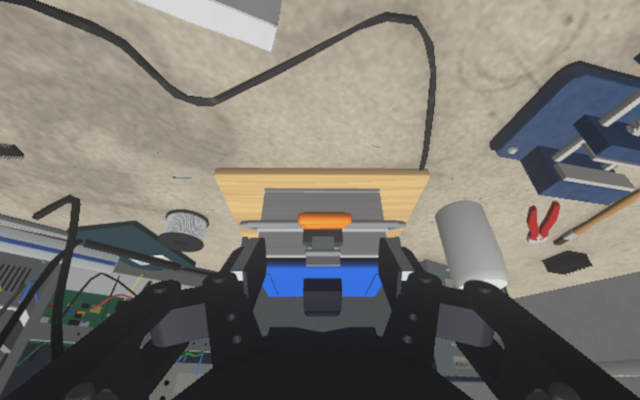

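The tab is seen end-on at (324,221), midway between the pads. I'll go in and grip it.

servo_tool([
  [[0,0.2,12,0,0,0,60],[0,0.2,12,0,0,0,60],[0,0.2,12,0,0,0,60],[0,0,12,0,0,0,60],[0,0,12,0,0,0,60],[0,0,0,0,0,0,60],[0,0,0,0,0,0,30],[0,0,0,0,0,0,30],[0,0,0,0,0,0,30],[0,0,0,0,0,0,30]],
], squeeze=45)

```text
clock: 6.82
ee_pos: [445.4, 333.7, 75.0]
ee_rot: [3.131, 0.692, -3.024]
wrist_force: [1.4, 5.9, -3.5]
opening: 35.1
grasp_force: 45.1
```

```bash
python3 - <<'E'
from g import *
s=sense();state(q,s)
R=tool(q,40);B=np.linspace(-1.1,-.25,11);P=T(q,np.array([tgt(b,40,0) for b in B]))
print(((P[1:]-P[:-1])@R).round(1).tolist())
B=np.linspace(-.25,.12,8);P=T(q,np.array([tgt(b,40,0) for b in B]))
print(((P[1:]-P[:-1])@R).round(1).tolist())
E
```

```text
t 6.82 tcp stand [-101.    2.   75.] tilt 39.6 z [ 0.64  0.01 -0.77] y [-0.01  1.    0.01] F [ 2.   5.7 -3.5] open 35.1 grip 45.1 q [ 0.72 -0.4  -0.79  0.58 -0.36  0.49]
[[-9.9, -0.0, -3.7], [-10.1, 0.0, -2.9], [-10.3, -0.0, -2.0], [-10.5, 0.0, -1.1], [-10.5, 0.0, -0.2], [-10.5, 0.0, 0.7], [-10.4, 0.0, 1.6], [-10.2, -0.0, 2.5], [-10.0, 0.0, 3.3], [-9.7, 0.0, 4.2]]
[[-5.8, -0.0, 3.0], [-5.7, 0.0, 3.3], [-5.5, -0.0, 3.6], [-5.3, -0.0, 3.9], [-5.1, 0.0, 4.2], [-4.8, 0.0, 4.4], [-4.6, 0.0, 4.7]]
```

servo_tool([
  [[-9.9,0,-3.7,0,0,0,30],[-10.1,0,-2.9,0,0,0,30],[-10.3,0,-2,0,0,0,30],[-10.5,0,-1.1,0,0,0,30],[-10.5,0,-0.2,0,0,0,30],[0,0,0,0,0,0,30]],
])

```text
clock: 7.32
ee_pos: [478.4, 337.4, 115.8]
ee_rot: [3.133, 0.691, -3.023]
wrist_force: [-7.0, 3.6, 3.8]
opening: 35.2
grasp_force: 49.3
```

servo_tool([
  [[-10.5,0,0.7,0,0,0,30],[-10.4,0,1.6,0,0,0,30],[-10.2,0,2.5,0,0,0,30],[-10,0,3.3,0,0,0,30],[0,0,0,0,0,0,30]],
])

```text
clock: 7.73
ee_pos: [515.9, 341.5, 136.3]
ee_rot: [3.134, 0.693, -3.024]
wrist_force: [-3.2, 3.5, 4.1]
opening: 35.1
grasp_force: 52.9
```

```bash
python3 - <<'E'
from g import *
s=sense();state(q,s)
z=Ro.from_euler('xyz',s["ee_rot"]).as_matrix()[:,2];g=Ti(q,s["ee_pos"]-19*z)[0]-[0,0,36];print("grip r",np.hypot(g[0],g[2]),"bail",np.arctan2(g[0],g[2]))
cv2.imwrite("pics/s3.png",cv2.resize(eyes.capture("side")[140:290,260:430,::-1],None,fx=4,fy=4,interpolation=2))
E
```

```text
t 7.73 tcp stand [-30.1   1.5 136.3] tilt 39.7 z [ 0.64  0.01 -0.77] y [-0.01  1.    0.01] F [-2.8  3.8  4.1] open 35.1 grip 52.9 q [ 0.63 -0.3  -0.59  0.65 -0.31  0.41]
grip r 122.47116773584406 bail -0.35223513608378787
```

View pics/s3.png

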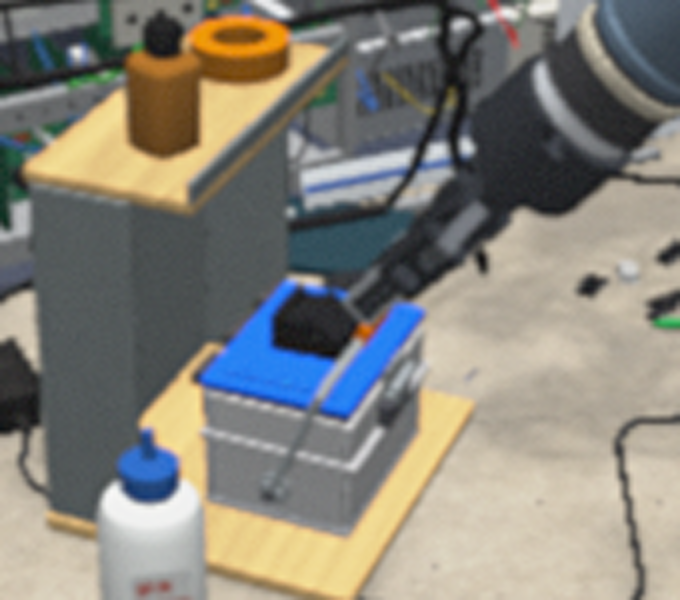

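The bail is at -0.35 rad, with its wire over the front of the lid. I'll take it up onto the ramp.

servo_tool([
  [[-5.8,0,2.5,0,0,0,30],[-5.8,0,2.7,0,0,0,30],[-5.8,0,3,0,0,0,30],[-5.7,0,3.3,0,0,0,30],[0,0,0,0,0,0,30]],
])

```text
clock: 8.2
ee_pos: [540.8, 344.3, 142.3]
ee_rot: [3.134, 0.694, -3.024]
wrist_force: [-4.2, 3.1, 6.5]
opening: 35.1
grasp_force: 54.2
```

servo_tool([
  [[-5.5,0,3.6,0,0,0,30],[-5.3,0,3.9,0,0,0,30],[0,0,0,0,0,0,30]],
])

```text
clock: 8.45
ee_pos: [553.2, 345.6, 143.2]
ee_rot: [3.135, 0.693, -3.023]
wrist_force: [-6.3, 2.0, 7.7]
opening: 35.2
grasp_force: 55.2
```

```bash
cat > st.py <<'E'
from g import *
s=sense();state(q,s)
z=Ro.from_euler('xyz',s["ee_rot"]).as_matrix()[:,2];g=Ti(q,s["ee_pos"]-19*z)[0]-[0,0,36];print("grip r",np.hypot(g[0],g[2]),"bail",np.arctan2(g[0],g[2]))
E
python3 st.py
```

```text
t 8.45 tcp stand [  7.4   1.3 143.2] tilt 39.7 z [ 0.64  0.01 -0.77] y [-0.01  1.    0.01] F [-6.   2.7  7.7] open 35.2 grip 55.2 q [ 0.59 -0.22 -0.52  0.63 -0.29  0.38]
grip r 121.92631913069056 bail -0.038645518187606434
```

servo_tool([
  [[-5,0,4.1,0,0,0,30],[-4.8,0,4.3,0,0,0,30],[0,0,0,0,0,0,30]],
])

```text
clock: 8.7
ee_pos: [566.2, 347.0, 142.8]
ee_rot: [3.135, 0.694, -3.023]
wrist_force: [0.6, 2.7, 3.7]
opening: 35.4
grasp_force: 55.1
```

servo_tool([
  [[-3,0,3,0,0,0,30],[-3,0,3,0,0,0,30],[0,0,0,0,0,0,30]],
])

```text
clock: 8.95
ee_pos: [574.8, 348.0, 142.0]
ee_rot: [3.135, 0.694, -3.023]
wrist_force: [-1.8, 2.3, 6.3]
opening: 34.9
grasp_force: 55.7
```

```bash
python3 st.py; python3 - <<'E'
from g import *
import pickle
D=eyes.get_calibration("side");im=eyes.capture("side")[:,:,::-1];old=pickle.load(open("p2.pkl","rb"))[3]
for n,i in(("pressed",old),("now",im)):
  b=i[:,:,0].astype(float)-i[:,:,2]
  print(n,[round(float(np.interp(60,b[250:236:-1,x],np.arange(250,236,-1))),2) for x in range(338,348)])
print("wire left end",proj(D,T(q,[(86*np.sin(b),68,36+86*np.cos(b)) for b in(-.05,.05,.12)])).round(1).tolist())
cv2.imwrite("pics/s4.png",cv2.resize(im[170:290,295:395],(600,600),interpolation=2))
E
```

```text
t 8.95 tcp stand [ 29.1   1.2 142. ] tilt 39.8 z [ 0.64  0.01 -0.77] y [-0.01  1.    0.  ] F [-1.5  2.5  6.3] open 34.9 grip 55.7 q [ 0.57 -0.17 -0.48  0.62 -0.28  0.36]
grip r 121.77308068298169 bail 0.13988170467815975
pressed [242.91, 243.16, 243.44, 243.71, 243.9, 244.14, 244.44, 244.74, 244.8, 244.4]
now [242.82, 242.97, 243.3, 243.59, 243.79, 243.92, 244.15, 244.54, 244.63, 244.13]
wire left end [[330.6, 231.4], [327.0, 230.6], [324.4, 230.2]]
```

View pics/s4.png

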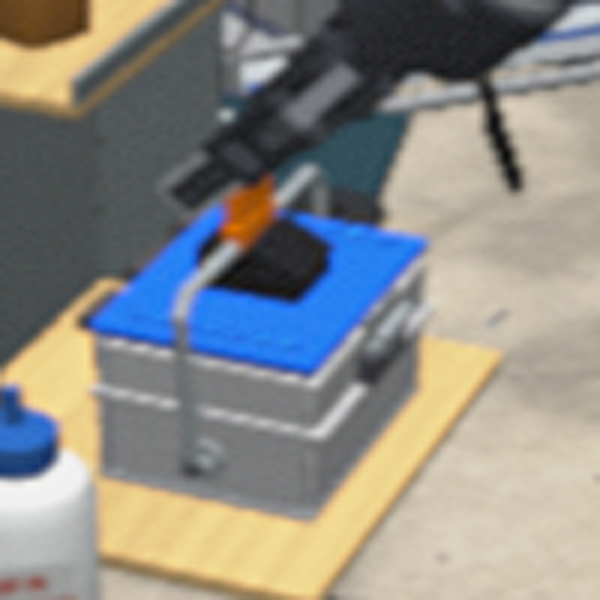

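The wire's left corner is at side pixel (325,230), so the bail is at about 0.1 rad. The wire is behind the ridge and the lid is fully down. Now I'll let go and back out.

servo_tool([
  [[0,0,0,0,0,0,58],[0,0,0,0,0,0,58],[0,0,0,0,0,0,58],[0,0,0,0,0,0,58],[0,0,-10,0,0,0,58],[0,0,-20,0,0,0,58],[0,0,-25,0,0,0,58],[0,0,-25,0,0,0,58],[0,0,-25,0,0,0,58],[0,0,-25,0,0,0,58],[0,0,0,0,0,0,58],[0,0,0,0,0,0,58]],
])

```text
clock: 10.0
ee_pos: [491.8, 337.2, 242.1]
ee_rot: [3.135, 0.694, -3.024]
wrist_force: [-0.7, 0.3, -0.9]
opening: 58.3
grasp_force: 0.0
```

```bash
python3 st.py; python3 - <<'E'
from g import *
import pickle
im=eyes.capture("side")[:,:,::-1];w=eyes.capture("wrist")[:,:,::-1];old=pickle.load(open("p2.pkl","rb"))[3]
for n,i in(("pressed",old),("now",im)):
  b=i[:,:,0].astype(float)-i[:,:,2]
  print(n,[round(float(np.interp(60,b[250:236:-1,x],np.arange(250,236,-1))),2) for x in range(338,348)])
cv2.imwrite("pics/s5.png",np.hstack([cv2.resize(im[140:310,270:400],(400,523),interpolation=2),cv2.resize(w[100:300,240:400],(400,523),interpolation=2)]))
E
```

```text
t 10.0 tcp stand [-54.5  -0.  242.1] tilt 39.7 z [ 0.64  0.01 -0.77] y [-0.01  1.    0.  ] F [-0.6  0.4 -0.9] open 58.3 grip 0.0 q [ 0.66 -0.39 -0.45  0.89 -0.33  0.43]
grip r 230.5203476403662 bail -0.2935007074370642
pressed [242.91, 243.16, 243.44, 243.71, 243.9, 244.14, 244.44, 244.74, 244.8, 244.4]
now [242.81, 242.96, 243.3, 243.6, 243.79, 243.89, 244.15, 244.54, 244.62, 244.11]
```

View pics/s5.png

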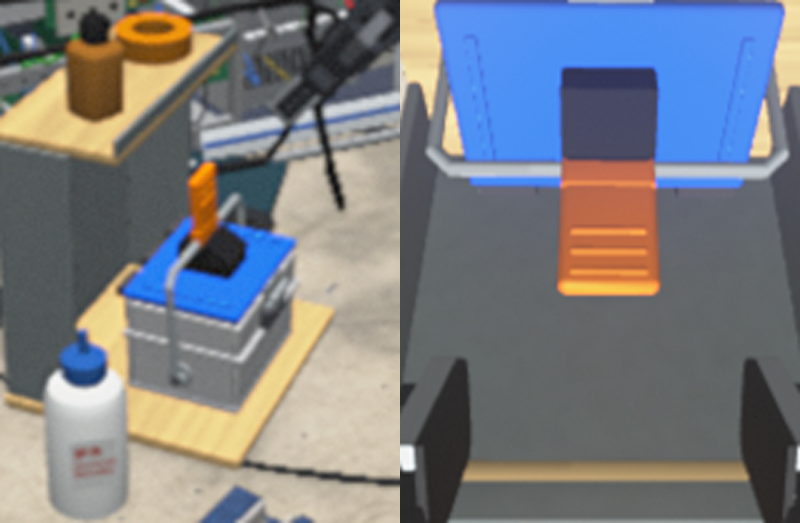

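The tab stands upright, the wire crosses behind the ridge, and the lid stays down after release. The surrounding items haven't moved and the gripper is clear, so I'll hand it in.

```bash
python3 -c "
from plant import job;print(job.close_job())"
```

```text
the job is handed in; nothing more can be done
None
```

The dry box is closed: the lid is pressed down, the bail wire sits in the groove behind the ridge, and the tab is released; the bottles, tape and spool were not touched, and I handed the job in at about 10 s of the 48 s allowed.

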